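# Snap the spare socket covers shut and reset the table socket bar

## Task

The table-top socket bar has tripped: it only comes back on once its unused sockets are covered. Swing the open covers of the two empty sockets over and press each one down at its front edge until it snaps and stays shut, firmly but without crushing it (never lean more than about 35 N on a socket), then press the bar's round reset button all the way in and let it spring back. Leave the socket with the charger in it, its open cover, and the other things on the table alone.

Things in the scene. Friction and masses are not known exactly. Their poses are not given: they have to be found in the camera images.
- bar: Aluminium base plate of the socket bar, 104 mm deep (x) x 444 mm long (y) x 8 mm thick, fixed to the table. Origin: centre of its underside. Four 86 mm square white modules stand on it side by side along its y axis, at y = -162, -54, 54 and 162 mm, in an order that changes: two empty sockets, one socket with a charger, one switch. All share the bar's yaw.
- socket_a: White 86 x 86 x 40 mm socket module, EMPTY (three dark pin slots), a 70 mm square rim up to 50 mm round the slots, and a grey hinged cover. Fixed on the bar. Origin: centre of its underside, 8 mm above the table; z up, -x front (the cover's free edge when shut), +x rear, hinge line along y. Its snap needs 8 to 15 N at the cover's front edge (differs per socket, more nearer the hinge).
- cover_a (a joint): Angle of socket_a's grey cover, rad: 0 shut, 1.57 upright, 1.95 leaning fully back. Stays where it is left. On its catch, not snapped: about 0.15 (edge 12 mm proud); snapped: below 0.03 (gasket gives 1.5 mm per 10 N). Cover: tray 86 mm from hinge to front edge, 84 mm wide, 14 mm skirt; shut, outer face 66 mm above the table. A tab 34 mm wide sticks out 12 mm at the front.
- cover_a_edge (a point): Middle of the free front edge of socket_a's cover, on its outer face, 84 mm from the hinge line and 14 mm off the hinge plane. Moves with the cover; z axis normal to the outer face, x axis towards the hinge.
- cover_a_hinge (a point): Middle of the hinge line of socket_a's cover: 46 mm behind the module's centre, 52 mm above the table. Does not move; axes as the module's.
- socket_b: White 86 x 86 x 40 mm socket module, EMPTY (three dark pin slots), a 70 mm square rim up to 50 mm round the slots, and a grey hinged cover. Fixed on the bar. Origin: centre of its underside, 8 mm above the table; z up, -x front (the cover's free edge when shut), +x rear, hinge line along y. Its snap needs 8 to 15 N at the cover's front edge (differs per socket, more nearer the hinge).
- cover_b (a joint): Angle of socket_b's grey cover, rad: 0 shut, 1.57 upright, 1.95 leaning fully back. Stays where it is left. On its catch, not snapped: about 0.15 (edge 12 mm proud); snapped: below 0.03 (gasket gives 1.5 mm per 10 N). Cover: tray 86 mm from hinge to front edge, 84 mm wide, 14 mm skirt; shut, outer face 66 mm above the table. A tab 34 mm wide sticks out 12 mm at the front.
- cover_b_edge (a point): Middle of the free front edge of socket_b's cover, on its outer face, 84 mm from the hinge line and 14 mm off the hinge plane. Moves with the cover; z axis normal to the outer face, x axis towards the hinge.
- cover_b_hinge (a point): Middle of the hinge line of socket_b's cover: 46 mm behind the module's centre, 52 mm above the table. Does not move; axes as the module's.
- socket_c: The socket in use, same 86 mm white module with the same grey cover standing open behind, but with a white charger block (about 40 x 46 mm, reaching 98 mm above the table) plugged in its middle. Leave alone. Origin: centre of its underside.
- cover_c (a joint): Hinge angle of the cover of socket_c, rad, as for the others; starts leaning back at 1.75 to 1.9 and must stay open.
- switch: White 86 x 86 x 40 mm module without cover, with the round reset button on top in its middle. Fixed on the bar. Origin: centre of its underside, 8 mm above the table.
- reset_button (a joint): Travel of the reset button, m: 0 = up, 0.006 = fully in. A spring returns it; fully in takes 5 N.
- reset_button_top (a point): Centre of the top of the white round reset button, 28 mm across, in a grey collar 44 mm across on the switch module; 66 mm above the table when up, standing 10 mm over its collar. z up.
- tablet: Bystander: dark tablet computer lying flat, 240 x 168 x 8 mm. Origin: centre of its underside.
- spare_charger: Bystander: white charger block, 50 x 46 x 26 mm, lying with three brass pins up (38 mm overall). Origin: centre of its underside.
- earphone_case: Bystander: small white rounded earphone case, 46 x 62 x 24 mm. Origin: centre of its underside.
- mug: Bystander: white mug, 82 mm across, 90 mm tall, handle at its +y. Origin: centre of its underside.

How it is judged:
On the way, in this order (a step that is already met when the one before it is completed fails the run):
1. the covers of both empty sockets are snapped shut (value of joint each of cover_a, cover_b below 0.045 rad), for 0.3 s.
2. after that the reset button is pressed fully in (value of joint reset_button above 0.005 m), for 0.05 s.
At the end, for the whole second after the job is handed in: Both empty sockets' covers stay snapped shut (cover_a and cover_b below 0.045 rad), the reset button has sprung back (under 1.5 mm in) and the cover of the socket in use is still open (above 1.5 rad) (all of step 1 and value of joint reset_button below 0.0015 m and value of joint cover_c above 1.5 rad); the robot touches nothing.
It fails at once if a socket is pressed with more than 40 N (contact force between any of the fingers, the arm and socket_a above 40 N or contact force between any of the fingers, the arm and socket_b above 40 N).
It fails at once if the socket in use, its charger or its cover is knocked (over 12 N) or its cover is swung from its place (contact force between any of the fingers, the arm and socket_c above 12 N or value of joint cover_c below 1.5 rad).
It fails at once if a bystander is pushed more than 30 mm (distance of any of tablet, spare_charger, earphone_case, mug from where it was at the start of the episode above 0.03 m).
It also fails if it takes over 53 s, if anything falls off the work surface, if the arm or the gripper's body presses on something with over 40 N, if the wrist force passes 120 N, or if a joint passes its speed limit or range.

## Robot

A 6-joint arm with a two-finger parallel gripper is mounted at the origin on the work surface. World frame = base frame: x ahead of the robot, y to its left, z up, the work surface at z = 0. Lengths are in m, angles in rad, forces in N, time in s.
With the tool pointing down it reaches from about 0.35 to 0.975 m from the base axis. Payload 4.9 kg.
Tool frame: the origin (TCP) lies at the very end of the fingers, on their centre line; the grasp point (between the pads) lies ctrl.hold_point_z behind it (ctrl.hold_point_z is the distance from the TCP to the grasp point, in m); z points along the fingers, y is the line along which they close (so a half turn about z gives the same grasp; the last joint's range is limited). The gripper opens to 85 mm and grips with 20 to 120 N. Pads are 22 mm wide; open, the fingers measure 114 mm over their backs; the gripper's body (76 mm by 85 mm) begins 54 mm behind the grasp point. The pads swing forward as they close: fully open they stand 13 mm farther back than shut.
Start: joints at [-1.253, 0.053, 1.613, -0, 1.476, -0.119], TCP at [0.264, -0.566, 0.231] pointing down, gripper open.
Joint ranges: [-3.01, 3.01], [-1.01, 2.22], [0.06, 2.58], [-1.02, 4.17], [0.09, 2.62], [-3.14, 3.14]. Speed limits (rad/s): [2.57, 2.57, 3.14, 3.14, 3.14, 3.14].

## Interface

Orientations are given as a rotation vector (axis times angle).
In Python, from station import ctrl gives the robot as it stands. The module is installed in compiled form; this text tells all that it offers.
- The arm moves only by the tool jog_arm, never from a script. Its argument "deltas" is a list of rows, each a list of 3 entries, a list of its own where there are three numbers: the closure, from -1 (fully open) to 1 (shut), then the shift along the world's x, y, z scaled (see below), then the turn, a rotation vector about the world's x, y, z scaled (see below). A call has 1 to 12 rows; each row is the pose to reach, as a shift and turn from the pose commanded when the call began, turning the shorter way round; what a row does not reach only later rows make up. The controller multiplies each number of a shift by 0.4 m and each number of a turn by 180 degrees. A row lasts 1/12 s, in which the tool goes at most 41.7 mm and 7.16 degrees, less where a joint would pass 70% of its speed; a pose out of reach is approached as far as the arm can. A call with a number of a shift or a turn outside -1 to 1 is refused whole. A call with a gripper value outside its range is refused whole. The fingers move at their own pace and stop on an object; "squeeze" is the grip in N (left out, the last holds). Time passes only in rows, so rows that repeat a pose let the fingers close. It gives the time, the measured TCP pose, the force, the opening and the grip force at its end, in the units of the state.
- ctrl.get_obs(): the state, without advancing time (a new reading comes with each control period).
- ctrl.get_image(name): name is "side" or "top"; returns the picture (480x640x3 uint8, red, green, blue); there is no depth.
- ctrl.get_calibration(name): a dict with "K" (3x3 intrinsics, pixels), "extrinsics" (4x4, takes a point from world to camera coordinates). Camera axes: x right, y down, z forward; pixel columns grow to the right and rows downward; lengths in m; the calibration is good to about 2 mm. A picture is of the moment at which its call begins. get_calibration takes no time and is no camera call.
- ctrl.finish_job(): hands the job in; it is judged then, once.
The state is a dict: "t": time; "q": joint angles; "dq": joint speeds; "effort": joint torques, N m; "tool_pos": TCP position; "tool_rot": TCP orientation; "contact_force": force on the tool from outside, world axes, zero at the start; "wrist_torque": the same for the moment, N m; "opening": finger opening in m; "grip_force": force on a finger pad.
Only numpy, scipy, OpenCV 4.12 (cv2) and the standard library are available. Lean on these libraries where they do the work, as an engineer would, in place of code of your own. Each camera call takes 0.05 s, during which the arm holds its last target. There are 200 camera calls.

## Working session

There is one attempt and no reset: what is moved stays moved. The work goes in short steps, Python scripts to look and compute and a tool call to move; the robot and the scene stay as the last step left them, time stands still between calls to the robot, and variables do not carry over. Pictures are saved under pics/ and viewed, at most 10 in all, crops included, and the job is handed in when it is done.

Besides the shell and the picture viewer there is one more tool, called after "Call:" in YAML: its name, and indented under it one key for each argument. jog_arm: Moves the arm, as the interface text tells. Its arguments: {"type":"object","properties":{"deltas":{"type":"array","items":{"type":"array"}},"squeeze":{"type":"number"}},"required":["deltas"]}

```bash
mkdir -p pics; python3 - <<'E'
from station import ctrl
import cv2
for n in("top","side"):
    im=ctrl.get_image(n); cv2.imwrite(f"pics/{n}0.png",im[:,:,::-1])
    c=ctrl.get_calibration(n); print(n,c["K"].round(1).tolist(),c["extrinsics"].round(4).tolist())
o=ctrl.get_obs(); print(o["t"],o["tool_pos"],o["tool_rot"],o["opening"],ctrl.hold_point_z)
E
```

```text
top [[588.4, 0.0, 313.4], [0.0, 588.4, 239.6], [0.0, 0.0, 1.0]] [[0.0287, -0.9996, 0.0007, -0.0047], [-0.9751, -0.0281, -0.2202, 0.5872], [0.2201, 0.0056, -0.9755, 1.327], [0.0, 0.0, 0.0, 1.0]]
side [[503.8, 0.0, 318.1], [0.0, 503.8, 235.6], [0.0, 0.0, 1.0]] [[-0.8949, -0.4463, -0.004, 0.5419], [-0.2509, 0.5106, -0.8224, 0.1907], [0.3691, -0.735, -0.5689, 1.4119], [0.0, 0.0, 0.0, 1.0]]
0.1 [ 0.26421218 -0.56578796  0.23016428] [-3.06517369e+00 -6.80249815e-01  3.00481623e-04] 0.08511936996136914 0.0187
```

View pics/top0.png

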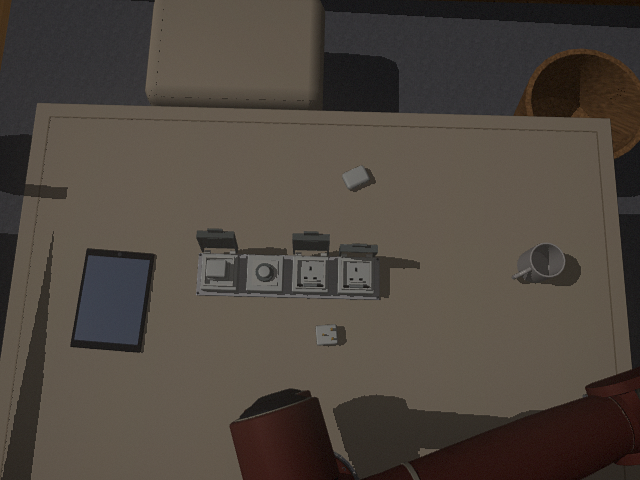

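View pics/side0.png

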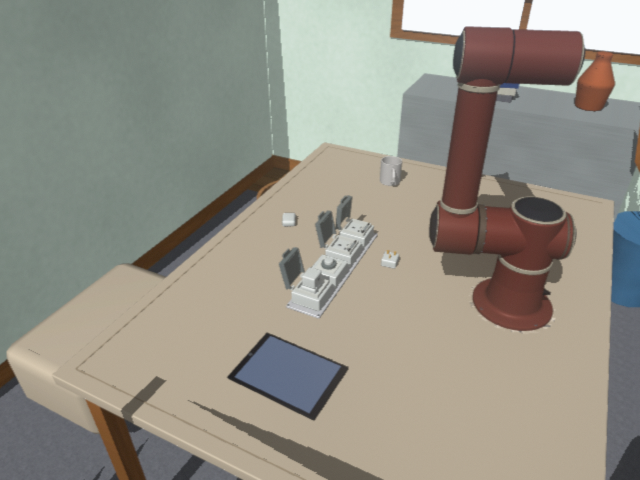

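The top view shows the bar from (197,295) to (380,299). From left to right the modules are the charger socket (218,270), the switch (265,272) and two empty sockets (311,273) and (357,275), with open covers behind at rows 232–250. The side view agrees. I'll zoom in on both.

```bash
cat > h.py <<'E'
import numpy as np
from station import ctrl
def ray(n,u,v):
    c=ctrl.get_calibration(n);E=c["extrinsics"];R=E[:3,:3];o=-R.T@E[:3,3]
    return o,R.T@np.linalg.inv(c["K"])@[u,v,1]
def atz(n,u,v,z):
    o,d=ray(n,u,v); return o+d*(z-o[2])/d[2]
def proj(n,p):
    c=ctrl.get_calibration(n);E=c["extrinsics"];q=c["K"]@(E[:3,:3]@np.asarray(p)+E[:3,3]);return q[:2]/q[2]
E
python3 - <<'E'
import cv2
a=cv2.imread("pics/top0.png")[220:310,185:390]; b=cv2.imread("pics/side0.png")[185:320,270:410]
a=cv2.resize(a,None,fx=3.9,fy=3.9,interpolation=cv2.INTER_CUBIC)
b=cv2.resize(b,None,fx=4,fy=4,interpolation=cv2.INTER_CUBIC)
cv2.imwrite("pics/topz.png",cv2.convertScaleAbs(a,alpha=1.3)); cv2.imwrite("pics/sidez.png",b)
E
```

```text
(no output)
```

View pics/topz.png

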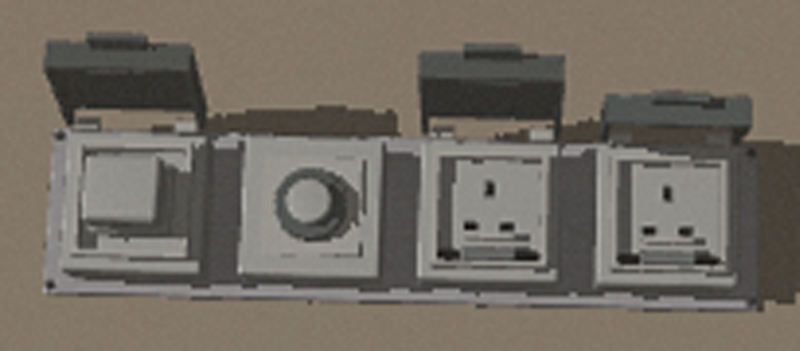

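View pics/sidez.png

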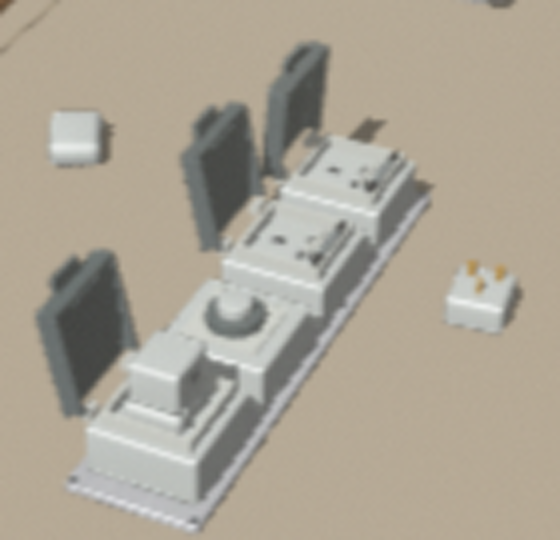

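The zoomed top view gives the bar plate corners at about (45,292), (757,310), (757,145) and (55,130). The button is at (309,200) and the cover free edges are at (492,55) and (678,98). The side view confirms that both empty-socket covers are upright or leaning back.

```bash
python3 - <<'E'
from h import *
f=lambda x,y:(185+(x+.5)/3.9-.5,220+(y+.5)/3.9-.5)
C=[atz("top",*f(x,y),.008)[:2] for x,y in((45,293),(757,311),(757,145),(55,130))]
C=np.array(C);print(C.round(4).tolist()); ctr=C.mean(0)
v=(C[0]+C[3]-C[1]-C[2])/2; yaw=np.arctan2(-v[0],v[1]);print("ctr",ctr,"len",np.linalg.norm(v),"yaw",yaw)
print("btn",atz("top",*f(309,200),.066))
# module front-top edges corners z=.048
for n,a,b in(("charger",(64,272),(198,272)),("sw",(238,275),(379,279)),("s1",(416,279),(556,281)),("s2",(595,284),(736,287))):
    print(n,((atz("top",*f(*a),.048)+atz("top",*f(*b),.048))/2).round(4))
ex=np.array([np.cos(yaw),np.sin(yaw),0]);ey=np.array([-ex[1],ex[0],0])
for off in(54,-54,-162): print(off,(np.r_[ctr,0]+ey*off/1e3).round(4))
g=lambda x,y:(270+(x+.5)/4-.5,185+(y+.5)/4-.5)
print("btn top side",atz("side",*g(236,300),.066).round(4))
for off in(162,-54,-162):
  H=np.r_[ctr,.052]+ey*off/1e3+ex*.046
  for th in(1.0,1.2,1.4,1.57,1.75,1.9):
    e=lambda r,o:H-ex*(r*np.cos(th)-0+0)+np.array([0,0,r*np.sin(th)])+o*(np.array([0,0,np.cos(th)])+ex*np.sin(th))
    t=proj("top",e(.086,.014)); t2=proj("top",e(.098,.012));s=proj("side",e(.098,.012))
    print(off,th,((t-[185,220])*3.9).round(),((t2-[185,220])*3.9).round(),((s-[270,185])*4).round(),e(.084,.014).round(3))
E
```

```text
[[0.4555, 0.2917], [0.457, -0.1491], [0.5616, -0.1486], [0.5584, 0.2929]]
ctr [0.50811255 0.07174643] len 0.4411928488091104 yaw 0.005257136033038699
btn [0.50872198 0.12590557 0.066     ]
charger [0.4647 0.2327 0.048 ]
sw [0.4648 0.1256 0.048 ]
s1 [0.466  0.0186 0.048 ]
s2 [ 0.4658 -0.0896  0.048 ]
54 [0.5078 0.1257 0.    ]
-54 [0.5084 0.0177 0.    ]
-162 [ 0.509  -0.0903  0.    ]
btn top side [0.5105 0.1213 0.066 ]
162 1.0 [111. 157.] [107. 168.] [163. 301.] [0.52  0.234 0.13 ]
162 1.2 [111. 127.] [107. 134.] [138. 286.] [0.536 0.234 0.135]
162 1.4 [112.  96.] [108.  99.] [112. 275.] [0.553 0.234 0.137]
162 1.57 [114.  72.] [110.  70.] [ 91. 269.] [0.567 0.234 0.136]
162 1.75 [117.  48.] [113.  42.] [ 68. 267.] [0.582 0.234 0.132]
162 1.9 [119.  30.] [116.  21.] [ 51. 268.] [0.594 0.234 0.127]
-54 1.0 [488. 166.] [487. 177.] [294. 143.] [0.521 0.018 0.13 ]
-54 1.2 [489. 135.] [488. 143.] [271. 130.] [0.537 0.018 0.135]
-54 1.4 [489. 105.] [489. 108.] [248. 120.] [0.554 0.018 0.137]
-54 1.57 [490.  80.] [490.  79.] [228. 116.] [0.568 0.018 0.136]
-54 1.75 [491.  56.] [490.  51.] [207. 114.] [0.583 0.018 0.132]
-54 1.9 [491.  38.] [491.  30.] [191. 116.] [0.595 0.018 0.127]
-162 1.0 [677. 170.] [678. 181.] [349.  76.] [ 0.521 -0.09   0.13 ]
-162 1.2 [678. 140.] [679. 147.] [328.  63.] [ 0.538 -0.09   0.135]
-162 1.4 [678. 109.] [679. 112.] [305.  54.] [ 0.554 -0.09   0.137]
-162 1.57 [678.  85.] [680.  84.] [286.  50.] [ 0.569 -0.09   0.136]
-162 1.75 [678.  60.] [679.  55.] [266.  50.] [ 0.584 -0.09   0.132]
-162 1.9 [677.  42.] [679.  34.] [250.  52.] [ 0.595 -0.09   0.127]
```

The yaw is about 0.005 rad, and both empty sockets are at x≈0.5085: s1 at y=0.018 with its cover at about 1.77 rad, s2 at y=−0.090 with its cover at about 1.5 rad. The hinge is at x≈0.5545. I'll close the fingers and go behind s2's cover.

Call:
jog_arm:
  deltas:
    - [1,[0.5,0.625,0.1],[0,0,-0.1373]]
    - [1,[0.5,0.625,0.1],[0,0,-0.1373]]
    - [1,[0.5,0.625,0.1],[0,0,-0.1373]]
    - [1,[0.5,0.625,0.1],[0,0,-0.1373]]
    - [1,[0.5,0.625,0.1],[0,0,-0.1373]]
    - [1,[0.5,0.625,0.1],[0,0,-0.1373]]
    - [1,[0.5,0.625,0.1],[0,0,-0.1373]]
    - [1,[0.5,0.625,0.1],[0,0,-0.1373]]
    - [1,[0.5,0.625,0.1],[0,0,-0.1373]]
  squeeze: 30

```text
t: 0.85
tool_pos: [0.4674, -0.3121, 0.2721]
tool_rot: [-3.14, -0.019, -0.004]
contact_force: [-0.6, -0.1, -0.3]
opening: -0.0001
grip_force: 0.0
```

Call:
jog_arm:
  deltas:
    - [1,[0.44,0.565,0],[0,0,0]]
    - [1,[0.44,0.565,0],[0,0,0]]
    - [1,[0.44,0.565,0],[0,0,0]]
    - [1,[0.44,0.565,0],[0,0,0]]
    - [1,[0.44,0.565,0],[0,0,0]]
    - [1,[0.44,0.565,0],[0,0,0]]
    - [1,[0.44,0.565,0],[0,0,0]]
    - [1,[0.44,0.565,0],[0,0,0]]
    - [1,[0.44,0.565,0],[0,0,0]]
    - [1,[0.44,0.565,0],[0,0,0]]

```text
t: 1.68
tool_pos: [0.64, -0.0908, 0.2705]
tool_rot: [3.141, 0.008, -0.002]
contact_force: [-0.6, -0.6, 0.5]
opening: 0.0003
grip_force: 0.0
```

Call:
jog_arm:
  deltas:
    - [1,[0,0,-0.1],[0,0,0]]
    - [1,[0,0,-0.2],[0,0,0]]
    - [1,[0,0,-0.3],[0,0,0]]
    - [1,[0,0,-0.375],[0,0,0]]
    - [1,[0,0,-0.375],[0,0,0]]
    - [1,[0,0,-0.375],[0,0,0]]
    - [1,[0,0,-0.375],[0,0,0]]

```text
t: 2.27
tool_pos: [0.6414, -0.0917, 0.1239]
tool_rot: [3.141, 0.006, 0.005]
contact_force: [0.3, 0.0, 0.4]
opening: 0.0002
grip_force: 0.0
```

```bash
python3 - <<'E'
from h import *; import cv2
im=ctrl.get_image("side")[:,:,::-1]
cv2.imwrite("pics/s1.png",cv2.resize(im[130:330,220:440],None,fx=2.8,fy=2.8))
o=ctrl.get_obs();print(o["t"],o["tool_pos"],o["tool_rot"],o["contact_force"])
E
```

```text
2.3167 [ 0.64221012 -0.09161973  0.12506879] [3.14007186 0.00689221 0.00844973] [ 0.1049731  -0.95119548  0.33534594]
```

View pics/s1.png

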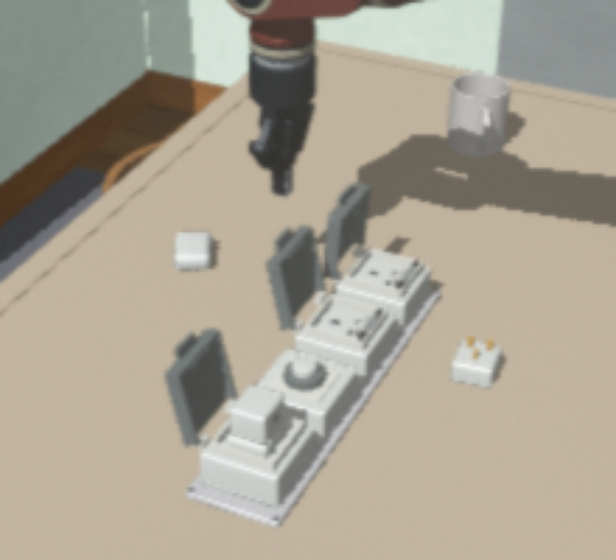

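The fingertip at (283,192) is behind s2's cover, clear of everything. Now I'll sweep the cover forward along its arc.

Call:
jog_arm:
  deltas:
    - [1,[-0.06,0,0],[0,0,0]]
    - [1,[-0.12,0,0],[0,0,0]]
    - [1,[-0.155,0,0.005],[0,0,0]]
    - [1,[-0.19,0,0.015],[0,0,0]]
    - [1,[-0.225,0,0.015],[0,0,0]]
    - [1,[-0.25,0,0.01],[0,0,0]]
    - [1,[-0.275,0,0],[0,0,0]]
    - [1,[-0.3,0,-0.017],[0,0,0]]
    - [1,[-0.321,0,-0.035],[0,0,0]]
    - [1,[-0.34,0,-0.055],[0,0,0]]
    - [1,[-0.355,0,-0.08],[0,0,0]]
    - [1,[-0.355,0,-0.08],[0,0,0]]

```text
t: 3.32
tool_pos: [0.4961, -0.0898, 0.0868]
tool_rot: [-3.14, -0.008, 0.006]
contact_force: [-0.8, -1.3, -0.4]
opening: -0.0001
grip_force: 0.0
```

```bash
python3 - <<'E'
from h import *; import cv2
im=ctrl.get_image("side")[:,:,::-1]
cv2.imwrite("pics/s2.png",cv2.resize(im[130:330,220:440],None,fx=2.8,fy=2.8))
o=ctrl.get_obs();print(o["t"],o["tool_pos"],o["tool_rot"],o["contact_force"])
E
```

```text
3.3667 [ 0.4969859  -0.08994789  0.08769008] [-3.14055619 -0.00810682  0.00426798] [ 0.18493762 -0.66645553 -0.61546673]
```

View pics/s2.png

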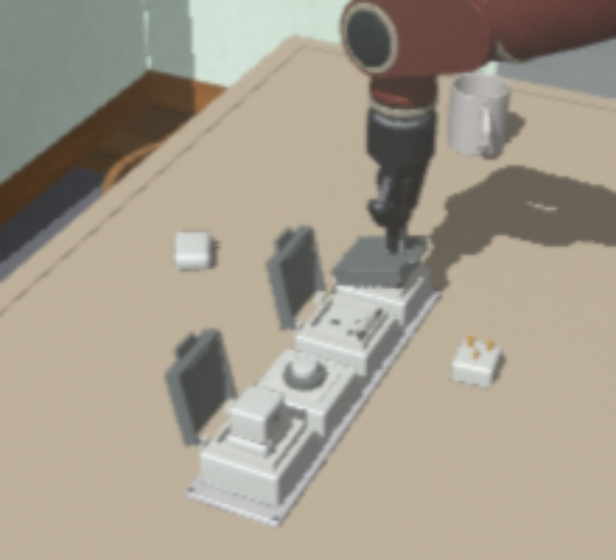

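s2's cover is now nearly down at (380,262), with the fingertip on its outer face. I'll go on to the front edge and press in small steps.

Call:
jog_arm:
  deltas:
    - [1,[-0.025,0,-0.005],[0,0,0]]
    - [1,[-0.05,0,-0.01],[0,0,0]]
    - [1,[-0.05,0,-0.02],[0,0,0]]
    - [1,[-0.05,0,-0.028],[0,0,0]]
    - [1,[-0.05,0,-0.03],[0,0,0]]
    - [1,[-0.05,0,-0.03],[0,0,0]]

```text
t: 3.87
tool_pos: [0.4785, -0.0905, 0.0782]
tool_rot: [3.141, 0.009, -0.001]
contact_force: [-3.0, 0.6, 6.6]
opening: -0.0
grip_force: 3.2
```

Call:
jog_arm:
  deltas:
    - [1,[0,0,-0.004],[0,0,0]]
    - [1,[0,0,-0.007],[0,0,0]]
    - [1,[0,0,-0.007],[0,0,0]]

```text
t: 4.12
tool_pos: [0.4785, -0.0905, 0.0754]
tool_rot: [3.141, 0.009, -0.001]
contact_force: [-3.7, -0.3, 6.1]
opening: -0.0
grip_force: 2.9
```

Call:
jog_arm:
  deltas:
    - [1,[0,0,-0.004],[0,0,0]]
    - [1,[0,0,-0.007],[0,0,0]]
    - [1,[0,0,-0.007],[0,0,0]]

```text
t: 4.37
tool_pos: [0.4785, -0.0902, 0.0714]
tool_rot: [-3.141, -0.009, -0.0]
contact_force: [0.2, 0.5, 0.1]
opening: 0.0004
grip_force: 0.0
```

Call:
jog_arm:
  deltas:
    - [1,[0,0,-0.003],[0,0,0]]
    - [1,[0,0,-0.005],[0,0,0]]
    - [1,[0,0,-0.005],[0,0,0]]

```text
t: 4.62
tool_pos: [0.4781, -0.0902, 0.0692]
tool_rot: [-3.141, -0.009, 0.001]
contact_force: [-0.7, 0.3, 0.3]
opening: -0.0002
grip_force: 0.0
```

Call:
jog_arm:
  deltas:
    - [1,[0,0,-0.004],[0,0,0]]
    - [1,[0,0,-0.008],[0,0,0]]
    - [1,[0,0,-0.008],[0,0,0]]

```text
t: 4.87
tool_pos: [0.4782, -0.0902, 0.0661]
tool_rot: [-3.141, -0.009, 0.001]
contact_force: [-0.0, -0.9, 0.3]
opening: 0.0002
grip_force: 0.0
```

Call:
jog_arm:
  deltas:
    - [1,[0,0,-0.003],[0,0,0]]
    - [1,[0,0,-0.005],[0,0,0]]
    - [1,[0,0,-0.005],[0,0,0]]

```text
t: 5.12
tool_pos: [0.4783, -0.0903, 0.0652]
tool_rot: [-3.141, -0.009, 0.001]
contact_force: [-3.6, 1.8, 6.5]
opening: 0.0002
grip_force: 3.0
```

Call:
jog_arm:
  deltas:
    - [1,[0,0,-0.003],[0,0,0]]
    - [1,[0,0,-0.006],[0,0,0]]
    - [1,[0,0,-0.006],[0,0,0]]

```text
t: 5.37
tool_pos: [0.4782, -0.0904, 0.064]
tool_rot: [-3.141, -0.009, 0.003]
contact_force: [-7.9, 2.2, 13.8]
opening: 0.0002
grip_force: 7.1
```

Call:
jog_arm:
  deltas:
    - [1,[0,0,-0.003],[0,0,0]]
    - [1,[0,0,-0.006],[0,0,0]]
    - [1,[0,0,-0.006],[0,0,0]]

```text
t: 5.62
tool_pos: [0.4781, -0.0904, 0.0627]
tool_rot: [-3.141, -0.009, 0.005]
contact_force: [-12.9, 3.0, 22.6]
opening: -0.0001
grip_force: 11.2
```

A steady 23 N on the gasket, with no more give: s2 has snapped. I'll lift off and move behind s1's cover.

Call:
jog_arm:
  deltas:
    - [1,[0,0,0.03],[0,0,0]]
    - [1,[0,0,0.12],[0,0,0]]
    - [1,[0,0,0.22],[0,0,0]]
    - [1,[0,0,0.32],[0,0,0]]
    - [1,[0.05,0.03,0.4],[0,0,0]]
    - [1,[0.15,0.1,0.45],[0,0,0]]
    - [1,[0.25,0.17,0.45],[0,0,0]]
    - [1,[0.34,0.24,0.45],[0,0,0]]
    - [1,[0.41,0.27,0.45],[0,0,0]]
    - [1,[0.41,0.27,0.45],[0,0,0]]
    - [1,[0.41,0.27,0.45],[0,0,0]]

```text
t: 6.53
tool_pos: [0.6438, 0.0192, 0.2385]
tool_rot: [-3.141, -0.013, 0.002]
contact_force: [-0.6, 0.6, -0.1]
opening: -0.0002
grip_force: 0.0
```

Call:
jog_arm:
  deltas:
    - [1,[0,0,-0.1],[0,0,0]]
    - [1,[0,0,-0.2],[0,0,0]]
    - [1,[0,0,-0.29],[0,0,0]]
    - [1,[0,0,-0.29],[0,0,0]]
    - [1,[0,0,-0.29],[0,0,0]]
    - [1,[0,0,-0.29],[0,0,0]]

```text
t: 7.03
tool_pos: [0.6432, 0.017, 0.1263]
tool_rot: [3.141, 0.008, 0.005]
contact_force: [0.4, -0.6, 1.2]
opening: -0.0001
grip_force: 0.0
```

```bash
python3 - <<'E'
from h import *; import cv2
im=ctrl.get_image("side")[:,:,::-1]
cv2.imwrite("pics/s3.png",cv2.resize(im[130:330,220:440],None,fx=2.8,fy=2.8))
o=ctrl.get_obs();print(o["t"],o["tool_pos"],o["tool_rot"],o["contact_force"])
E
```

```text
7.0833 [0.64414042 0.01704743 0.12761209] [3.14097262 0.00762489 0.00864797] [0.49972219 0.79642688 0.64553467]
```

View pics/s3.png

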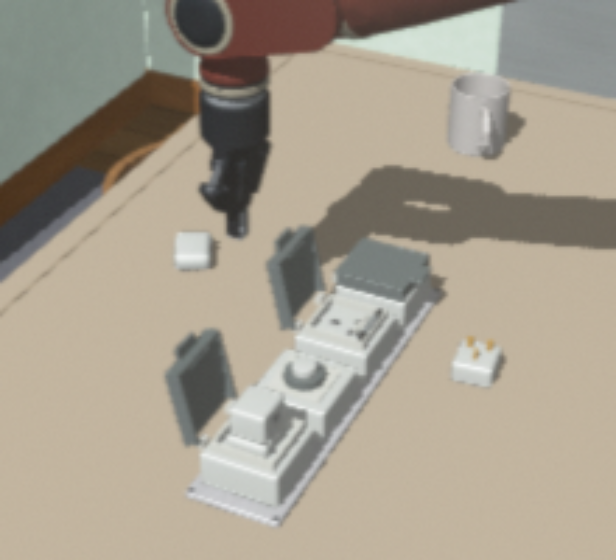

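s2's cover is shut flat at (383,268), and the fingertip at (237,235) is behind s1's cover. I'll repeat the sweep.

Call:
jog_arm:
  deltas:
    - [1,[-0.06,0,0],[0,0,0]]
    - [1,[-0.12,0,0],[0,0,0]]
    - [1,[-0.16,0,0],[0,0,0]]
    - [1,[-0.195,0,0.01],[0,0,0]]
    - [1,[-0.23,0,0.01],[0,0,0]]
    - [1,[-0.255,0,0.005],[0,0,0]]
    - [1,[-0.28,0,-0.005],[0,0,0]]
    - [1,[-0.305,0,-0.023],[0,0,0]]
    - [1,[-0.326,0,-0.041],[0,0,0]]
    - [1,[-0.345,0,-0.06],[0,0,0]]
    - [1,[-0.36,0,-0.085],[0,0,0]]
    - [1,[-0.36,0,-0.085],[0,0,0]]

```text
t: 8.08
tool_pos: [0.496, 0.0179, 0.0873]
tool_rot: [-3.141, -0.008, 0.006]
contact_force: [0.0, 0.6, -1.2]
opening: -0.0005
grip_force: 0.0
```

Call:
jog_arm:
  deltas:
    - [1,[-0.025,0,-0.005],[0,0,0]]
    - [1,[-0.05,0,-0.01],[0,0,0]]
    - [1,[-0.05,0,-0.02],[0,0,0]]
    - [1,[-0.05,0,-0.028],[0,0,0]]
    - [1,[-0.05,0,-0.03],[0,0,0]]
    - [1,[-0.05,0,-0.03],[0,0,0]]

```text
t: 8.58
tool_pos: [0.4785, 0.0177, 0.0786]
tool_rot: [-3.142, -0.009, 0.001]
contact_force: [-4.7, 0.4, 8.1]
opening: -0.0001
grip_force: 3.4
```

Call:
jog_arm:
  deltas:
    - [1,[0,0,-0.004],[0,0,0]]
    - [1,[0,0,-0.008],[0,0,0]]
    - [1,[0,0,-0.008],[0,0,0]]

```text
t: 8.83
tool_pos: [0.4788, 0.0176, 0.0756]
tool_rot: [3.141, 0.009, -0.0]
contact_force: [-3.8, -1.0, 5.4]
opening: -0.0
grip_force: 3.0
```

Call:
jog_arm:
  deltas:
    - [1,[0,0,-0.004],[0,0,0]]
    - [1,[0,0,-0.007],[0,0,0]]
    - [1,[0,0,-0.007],[0,0,0]]

```text
t: 9.08
tool_pos: [0.4786, 0.0177, 0.0715]
tool_rot: [-3.142, -0.009, -0.0]
contact_force: [0.4, -0.9, -0.5]
opening: 0.0
grip_force: 0.0
```

Call:
jog_arm:
  deltas:
    - [1,[0,0,-0.006],[0,0,0]]
    - [1,[0,0,-0.012],[0,0,0]]
    - [1,[0,0,-0.018],[0,0,0]]
    - [1,[0,0,-0.018],[0,0,0]]

```text
t: 9.42
tool_pos: [0.4783, 0.0177, 0.0649]
tool_rot: [-3.142, -0.009, 0.002]
contact_force: [-3.6, 0.6, 8.2]
opening: 0.0001
grip_force: 3.7
```

Call:
jog_arm:
  deltas:
    - [1,[0,0,-0.003],[0,0,0]]
    - [1,[0,0,-0.006],[0,0,0]]
    - [1,[0,0,-0.006],[0,0,0]]

```text
t: 9.67
tool_pos: [0.4782, 0.0177, 0.0638]
tool_rot: [3.142, 0.009, -0.004]
contact_force: [-7.9, 0.4, 15.3]
opening: -0.0003
grip_force: 7.7
```

Call:
jog_arm:
  deltas:
    - [1,[0,0,-0.003],[0,0,0]]
    - [1,[0,0,-0.005],[0,0,0]]
    - [1,[0,0,-0.005],[0,0,0]]

```text
t: 9.92
tool_pos: [0.4782, 0.0177, 0.0628]
tool_rot: [3.141, 0.009, -0.005]
contact_force: [-12.4, 0.4, 22.8]
opening: 0.0001
grip_force: 11.2
```

s1 behaved the same way, ending at about 23 N on the gasket. Next I'll lift off, check the covers and move above the button.

Call:
jog_arm:
  deltas:
    - [1,[0,0,0.03],[0,0,0]]
    - [1,[0,0,0.1],[0,0,0]]
    - [1,[0,0.05,0.15],[0,0,0]]
    - [1,[0.04,0.13,0.15],[0,0,0]]
    - [1,[0.075,0.21,0.15],[0,0,0]]
    - [1,[0.075,0.267,0.15],[0,0,0]]
    - [1,[0.075,0.267,0.15],[0,0,0]]
    - [1,[0.075,0.267,0.15],[0,0,0]]

```text
t: 10.58
tool_pos: [0.5081, 0.1252, 0.1195]
tool_rot: [3.141, 0.012, -0.001]
contact_force: [-0.6, -0.5, 0.1]
opening: 0.0002
grip_force: 0.0
```

```bash
python3 - <<'E'
from h import *; import cv2
im=ctrl.get_image("side")[:,:,::-1]
cv2.imwrite("pics/s4.png",cv2.resize(im[130:330,220:440],None,fx=2.8,fy=2.8))
o=ctrl.get_obs();print(o["t"],o["tool_pos"],o["tool_rot"],o["contact_force"])
E
```

```text
10.6333 [0.50798804 0.12440708 0.1194926 ] [ 3.14097755e+00  1.00370566e-02 -1.52929854e-03] [-0.14510333 -0.0241309   0.45896977]
```

View pics/s4.png

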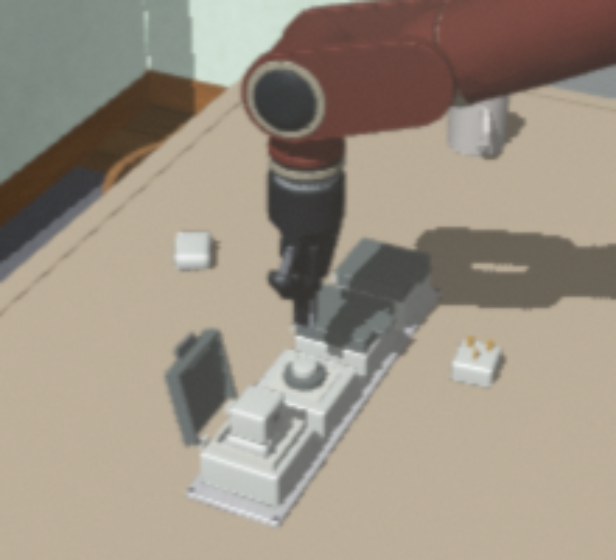

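Both covers, at (383,268) and (350,315), look shut. The fingertip is above the button at (303,370), so I'll press it.

Call:
jog_arm:
  deltas:
    - [1,[0,0,-0.05],[0,0,0]]
    - [1,[0,0,-0.1],[0,0,0]]
    - [1,[0,0,-0.12],[0,0,0]]
    - [1,[0,0,-0.13],[0,0,0]]
    - [1,[0,0,-0.14],[0,0,0]]
    - [1,[0,0,-0.14],[0,0,0]]

```text
t: 11.13
tool_pos: [0.5085, 0.1238, 0.0647]
tool_rot: [3.141, 0.007, -0.001]
contact_force: [-2.6, -0.4, 5.2]
opening: 0.0002
grip_force: 2.2
```

Call:
jog_arm:
  deltas:
    - [1,[0,0,-0.005],[0,0,0]]
    - [1,[0,0,-0.01],[0,0,0]]
    - [1,[0,0,-0.01],[0,0,0]]

```text
t: 11.38
tool_pos: [0.5094, 0.124, 0.0638]
tool_rot: [3.141, 0.008, 0.0]
contact_force: [-8.6, -2.3, 16.4]
opening: 0.0
grip_force: 8.3
```

Force is 16 N at z=0.064, which is stiffer than the button should be. I'll look before pressing harder.

```bash
python3 - <<'E'
from h import *; import cv2
im=ctrl.get_image("side")[:,:,::-1]; tp=ctrl.get_image("top")[:,:,::-1]
a=cv2.resize(im[195:315,270:390],(480,480),interpolation=cv2.INTER_CUBIC)
b=cv2.resize(tp[215:305,190:265+15],(320,320),interpolation=cv2.INTER_CUBIC); b=cv2.copyMakeBorder(b,0,160,0,0,0)
cv2.imwrite("pics/s5.png",np.hstack([a,b]))
o=ctrl.get_obs();print(o["t"],o["tool_pos"],o["tool_rot"],o["contact_force"],o["wrist_torque"])
for n in("side","top"):print(n,proj(n,o["tool_pos"]),proj(n,[.508,.1257,.066]))
E
```

```text
11.4833 [0.50934828 0.12404309 0.06383089] [3.14075104e+00 8.44752778e-03 7.83766190e-04] [-8.85274706 -2.95115052 15.91430048] [-0.42271165  1.60595129  0.02694222]
side [328.56392519 260.8333192 ] [328.74197618 260.67835555]
top [264.74193713 270.82489636] [263.93226425 271.2175916 ]
```

View pics/s5.png

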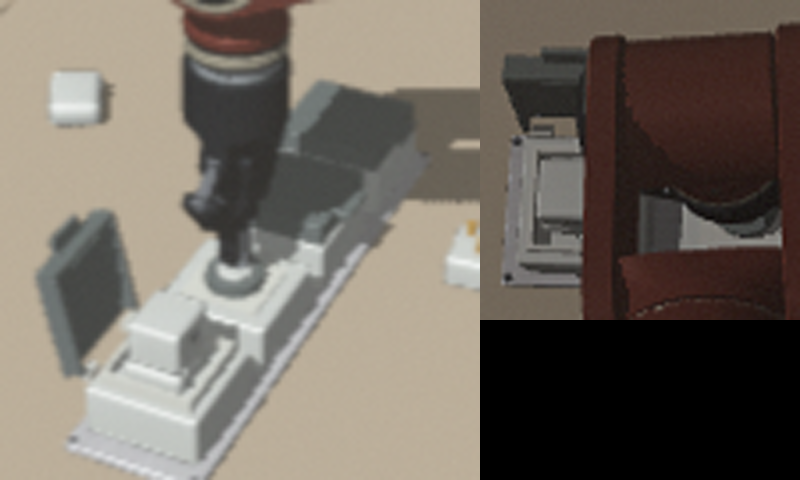

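The fingertip is on the button (side (235,265)), nothing else is touching, and both covers are flat. I'll press a little further and watch how far it goes down.

Call:
jog_arm:
  deltas:
    - [1,[0,0,-0.003],[0,0,0]]
    - [1,[0,0,-0.005],[0,0,0]]
    - [1,[0,0,-0.005],[0,0,0]]

```text
t: 11.73
tool_pos: [0.5095, 0.1241, 0.0636]
tool_rot: [3.14, 0.009, -0.001]
contact_force: [-14.8, -3.3, 27.2]
opening: -0.0003
grip_force: 13.4
```

The stop is hard. I'll back off in steps and read force against height, to tell whether the button is travelling.

Call:
jog_arm:
  deltas:
    - [1,[0,0,0.01],[0,0,0]]
    - [1,[0,0,0.018],[0,0,0]]
    - [1,[0,0,0.018],[0,0,0]]
    - [1,[0,0,0.018],[0,0,0]]

```text
t: 12.07
tool_pos: [0.51, 0.1243, 0.0667]
tool_rot: [-3.141, -0.008, -0.007]
contact_force: [1.4, -0.9, 3.4]
opening: -0.0002
grip_force: 1.6
```

Call:
jog_arm:
  deltas:
    - [1,[0,0,0.003],[0,0,0]]
    - [1,[0,0,0.003],[0,0,0]]
    - [1,[0,0,0.003],[0,0,0]]

```text
t: 12.32
tool_pos: [0.509, 0.1245, 0.0668]
tool_rot: [-3.141, -0.008, -0.002]
contact_force: [1.9, -1.0, 2.6]
opening: -0.0
grip_force: 1.6
```

Call:
jog_arm:
  deltas:
    - [1,[0,0,0.003],[0,0,0]]
    - [1,[0,0,0.003],[0,0,0]]
    - [1,[0,0,0.003],[0,0,0]]

```text
t: 12.57
tool_pos: [0.5085, 0.1246, 0.0676]
tool_rot: [-3.141, -0.009, -0.0]
contact_force: [1.8, 0.4, 3.0]
opening: -0.0005
grip_force: 1.3
```

Call:
jog_arm:
  deltas:
    - [1,[0,0,0.005],[0,0,0]]
    - [1,[0,0,0.005],[0,0,0]]
    - [1,[0,0,0.005],[0,0,0]]

```text
t: 12.82
tool_pos: [0.5079, 0.1245, 0.0693]
tool_rot: [-3.142, -0.009, 0.002]
contact_force: [0.3, 0.1, 1.0]
opening: -0.0001
grip_force: 0.9
```

Call:
jog_arm:
  deltas:
    - [1,[0,0,0.005],[0,0,0]]
    - [1,[0,0,0.005],[0,0,0]]
    - [1,[0,0,0.005],[0,0,0]]

```text
t: 13.07
tool_pos: [0.5077, 0.1245, 0.0711]
tool_rot: [3.141, 0.009, -0.003]
contact_force: [-0.9, -0.6, -0.6]
opening: 0.0002
grip_force: 0.0
```

Force falls off like a spring from about 5 N at 0.0647 to zero at about 0.070. That is the 6 mm button travel, so the press was full, about 4 mm higher than I expected. Now I'll retreat and check.

Call:
jog_arm:
  deltas:
    - [1,[0,0,0.08],[0,0,0]]
    - [1,[0,0,0.18],[0,0,0]]
    - [1,[0,0,0.28],[0,0,0]]
    - [1,[0,-0.05,0.38],[0,0,0]]
    - [1,[0,-0.15,0.45],[0,0,0]]
    - [1,[-0.05,-0.25,0.45],[0,0,0]]
    - [1,[-0.1,-0.35,0.45],[0,0,0]]
    - [1,[-0.15,-0.45,0.45],[0,0,0]]
    - [1,[-0.2,-0.55,0.45],[0,0,0]]
    - [1,[-0.2,-0.65,0.45],[0,0,0]]
    - [1,[-0.2,-0.75,0.45],[0,0,0]]
    - [1,[-0.2,-0.85,0.45],[0,0,0]]

```text
t: 14.07
tool_pos: [0.4273, -0.204, 0.2516]
tool_rot: [-3.141, -0.008, -0.0]
contact_force: [1.1, -0.0, -0.3]
opening: 0.0002
grip_force: 0.0
```

Call:
jog_arm:
  deltas:
    - [1,[0,-0.1,0],[0,0,0]]
    - [1,[0,-0.2,0],[0,0,0]]
    - [1,[0,-0.2,0],[0,0,0]]
    - [1,[0,-0.2,0],[0,0,0]]
    - [1,[0,-0.2,0],[0,0,0]]

```text
t: 14.48
tool_pos: [0.4282, -0.282, 0.251]
tool_rot: [-3.14, -0.008, 0.002]
contact_force: [0.7, -0.2, -0.1]
opening: 0.0002
grip_force: 0.0
```

```bash
python3 - <<'E'
from h import *; import cv2
im=ctrl.get_image("side")[:,:,::-1]; tp=ctrl.get_image("top")[:,:,::-1]
a=cv2.resize(im[185:320,270:410],(500,482),interpolation=cv2.INTER_CUBIC)
b=cv2.resize(tp[220:310,185:390],(300,132),interpolation=cv2.INTER_CUBIC); b=cv2.copyMakeBorder(b,0,350,0,0,0)
cv2.imwrite("pics/s6.png",np.hstack([a,b]))
o=ctrl.get_obs();print(o["t"],o["tool_pos"],o["contact_force"],np.abs(o["dq"]).max())
# expected front tab end for shut / on catch, in crop px
for y in(.018,-.09):
  for th in(0,.15):
    p=[.5545-.098*np.cos(th)+.012*np.sin(th),y,.052+.098*np.sin(th)+.012*np.cos(th)]
    print(y,th,((proj("side",p)-[270,185])*3.57).round(1))
E
```

```text
14.5833 [ 0.42857539 -0.28119891  0.25141674] [-0.33598437  0.87669399  0.62699979] 0.009958873381137313
0.018 0 [318.8 219.1]
0.018 0.15 [316.4 204.3]
-0.09 0 [365.4 155.6]
-0.09 0.15 [363.3 141.3]
```

View pics/s6.png

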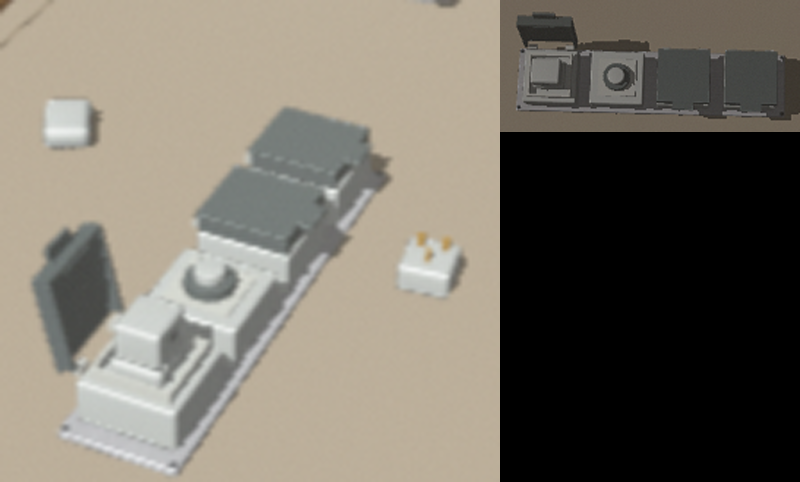

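Both covers are down flat, the button is up at (210,270) and socket_c's cover is still open. I'll check the snap numerically from the cover corners.

```bash
python3 - <<'E'
from h import *; import cv2
im=ctrl.get_image("side")[:,:,::-1].copy()
hs=cv2.cvtColor(im,cv2.COLOR_BGR2HSV)
for y in(.018,-.09):
  P=lambda r,o,dy,th:proj("side",[.5545-r*np.cos(th)+o*np.sin(th),y+dy,.052+r*np.sin(th)+o*np.cos(th)])
  for th in(0,.15):
    print(y,th,"frontL,frontR,rearL,rearR",[P(r,.014,d,th).round(1).tolist() for r,d in((.086,.042),(.086,-.042),(.0,.042),(.0,-.042))])
c=im[200:260,315:380].astype(int)
print("face colour",im[238,343],im[224,357],"table",im[215,310])
m=((np.abs(im.astype(int)-im[240,343].astype(int)).max(2))<14).astype(np.uint8)
m[:,:320]=0
n,l,s,_=cv2.connectedComponentsWithStats(m,connectivity=4)
for i in range(1,n):
  if s[i][4]>150 and 320<s[i][0]<380 and 205<s[i][1]<260:
    k=max(cv2.findContours((l==i).astype(np.uint8),cv2.RETR_EXTERNAL,cv2.CHAIN_APPROX_NONE)[0],key=len)
    print(s[i],cv2.approxPolyDP(k,2,True)[:,0].tolist())
E
```

```text
0.018 0 frontL,frontR,rearL,rearR [[350.2, 252.2], [361.0, 237.7], [324.3, 244.8], [335.8, 230.9]]
0.018 0.15 frontL,frontR,rearL,rearR [[349.4, 248.5], [360.2, 234.1], [323.6, 244.6], [335.2, 230.8]]
-0.09 0 frontL,frontR,rearL,rearR [[363.9, 233.8], [373.7, 220.7], [339.0, 227.1], [349.5, 214.5]]
-0.09 0.15 frontL,frontR,rearL,rearR [[363.2, 230.2], [373.0, 217.2], [338.4, 227.0], [348.9, 214.4]]
face colour [121 124 117] [122 125 118] table [153 174 187]
```

```bash
python3 - <<'E'
from h import *; import cv2
im=ctrl.get_image("side")[:,:,::-1].astype(int)
# vertical brightness profiles through front corners/edge
for x in(345,350,355,358,362,368,372): print(x,[(y,int(im[y,x].mean()),int(im[y,x,2]-im[y,x,0])) for y in range(210,262,1)][::1] if 0 else " ".join(f"{int(im[y,x].mean())}" for y in range(212,260)))
E
```

```text
345 171 172 172 172 172 169 162 149 133 124 121 122 122 121 121 124 128 117 116 117 119 133 126 121 120 122 121 121 122 122 122 122 122 122 121 122 122 122 131 118 116 117 128 193 206 199 196 194
350 172 172 162 132 121 121 121 122 121 122 121 122 122 123 122 122 121 119 124 118 116 120 146 140 126 122 121 121 122 122 122 122 122 122 122 123 120 122 122 107 97 97 98 112 163 194 174 167
355 172 172 172 168 138 123 120 122 122 122 122 122 122 122 122 121 122 121 122 130 118 117 116 118 138 126 121 122 122 123 123 122 121 122 122 121 133 109 114 138 122 112 111 110 111 111 111 113
358 171 173 172 171 162 132 122 122 122 122 122 122 122 123 121 122 121 122 122 126 136 120 117 118 122 132 123 123 113 100 113 119 122 123 118 106 103 107 110 111 111 109 110 110 116 146 179 187
362 172 171 172 171 171 163 142 126 122 122 121 123 122 122 122 121 122 122 122 121 123 136 121 118 120 141 225 205 188 139 120 117 116 117 117 116 109 107 107 107 108 108 108 109 115 136 162 171
368 172 172 171 172 171 170 170 150 126 122 122 122 122 122 122 120 121 120 120 104 110 139 124 114 111 110 110 110 110 113 116 147 181 185 168 140 141 164 167 144 163 171 172 172 172 172 171 171
372 172 172 171 171 171 172 171 170 151 119 107 97 94 119 120 115 102 104 109 110 110 110 110 111 110 120 176 187 173 149 145 156 166 171 171 172 171 171 172 171 172 172 171 171 171 171 171 172
```

The cover side edges sit at rows 250 and 231. That fits shut (250.7 and 231.4), not on the catch (247.8 and 229.2). Handing in.

```bash
python3 -c "
from station import ctrl
print(ctrl.finish_job())"
```

```text
the job is handed in; nothing more can be done
None
```

I snapped both empty sockets' covers shut, pressed the reset button to its stop and let it spring back, left the charger socket and other objects untouched, and handed the job in at about 15 s (no verdict was shown).

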